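# Set the length stop and bring up the cheese

### The job

On the portioning board, push the blue sliding stop along its rail until it clicks down into the notch of the red catch. Then push the block of cheese along the board until it lies flat against the stop, leaving the stop in its notch, and move the hand clear. Only push: do not pinch the stop, touch its steel knob or lift anything, and leave the other things on the counter and board where they are.

Things in the scene. Friction and masses are not known exactly. Their poses are not given: they have to be found in the camera images.
- board: wooden board, fixed, 240 (its x) x 600 mm (y), top at z = 18 mm. Origin: centre of its underside; x away from the robot, y to its left, turned up to 0.18 rad. A fence along y stands at board x = 65 to 91 mm, y = -260 to 260 mm, its top an aluminium rail at z = 45 mm. The cheese lane is the board in front of the fence; small things stand on the front strip (board x below -62 mm)
- stop (a joint): position of the blue sliding stop along the fence: the board y (m) of the centre of its plate; grows to the robot's left; ends at -0.12 and +0.20. It cannot turn or leave the rail. Sliding it along the bare rail takes about 3 N
- stop_notch (a point): point of the sliding stop on the rail's top under its sprung pin (board x = 78 mm); it moves with the stop. A black saddle 36 mm (x) by 40 mm (y), top 74 mm above the counter, carries the pin over the rail
- stop_left: left half of the stop's blue plate, which stands across the lane: 12 mm thick in all (y), board x = -41 to 63 mm, z = 22 to 70 mm. Origin: centre of the plate's left outer face (board x = 11 mm, z = 46 mm); axes as the board's. Push on this face to send the stop to the right
- stop_right: right half of the same plate. Origin: centre of the plate's right outer face, board x = 11 mm, 46 mm above the counter; axes as the board's. This face looks to the cheese; push on it to send the stop to the left
- pin (a joint): height of the stop's sprung pin (m): about 0 on the bare rail, it climbs to about 0.0035 on a catch's ramps and drops back to about 0 in the notch; an upward pull on the knob raises it to at most 0.02
- knob: steel knob on top of the pin, 22 mm across, 10 mm tall, its top 89 mm above the counter; origin at the centre of its underside. Not to be touched
- red_catch: red catch clamped on the rail: red block 20 x 50 mm (y), top at z = 58 mm, behind the fence, and on the rail a notch between two 4 mm high ramps. Origin: notch centre at the rail's top; axes as the board's. Left or right of the stop. The pin meets the ramp 24 mm before the notch, climbing takes about 7 N, then the force dips to about 0 as it drops in; pushing it out takes about 15 to 20 N
- grey_catch: grey catch of the same form, on the other side of the stop from the red one; not wanted
- cheese: yellow block of cheese, rigid, loose, about 0.4 kg, 95 mm (x) by 90 mm (y) by 45 mm tall, lying on the board in the lane right of the stop, its far side some 6 to 22 mm from the fence, turned by up to 0.1 rad. Origin: centre of its underside. Pushing it along takes about 2 N
- cheese_front (a point): centre of the cheese's left face (the one looking to the stop), 45 mm from the cheese's centre, axes as the cheese's
- spice_jar: little glass jar with a red cap, 36 mm across, 65 mm tall, standing on the front strip of the board. Origin: centre of its underside; leave alone
- pinch_bowl: white bowl 52 mm across, 26 mm tall, on the front strip of the board. Origin: centre of its underside; leave alone
- bean_can: can with a red label, 74 mm across, 105 mm tall, on the counter left of the board. Origin: centre of its underside; leave alone
- mug: blue mug, 82 mm across, 95 mm tall, on the counter past the board's right end. Origin: centre of its underside; leave alone
- spoon: wooden spoon 240 mm long, lying on the counter beyond the board. Origin: centre of its underside; leave alone
- oil_bottle: green glass bottle 60 mm across, 190 mm tall, on the counter to the robot's right. Origin: centre of its underside; leave alone
- salt_pot: white lidded pot 84 mm across, 85 mm tall, on the counter to the robot's right. Origin: centre of its underside; leave alone
Not all that is in view belongs to the job. What is meant by the cheese is not black, and is the smaller of those in its own colour.

How it is judged (in metres and radians):
On the way, in this order (a step that is already met when the one before it is completed fails the run):
1. the stop has dropped into the red catch's notch (y of stop_notch in the frame of red_catch between -0.003 and 0.003 m and value of joint pin below 0.002 m), for 0.3 s.
2. the cheese lies flat against the stop, which is in the red notch (all of step 1 and y of cheese_front in the frame of stop_right between -0.004 and 0.002 m and x of cheese_front in the frame of stop_right between -0.04 and 0.04 m and angle between the y axis of cheese and the y axis of board, either way round below 0.08 rad and angle between cheese's own z axis and vertical below 0.08 rad and height (world z) of cheese below 0.022 m), for 0.2 s.
At the end, for the whole second after the job is handed in: The stop's pin is down in the red notch (within 3 mm along the rail, pin height under 2 mm); the cheese lies at rest on the board, square within 0.08 rad, the centre of its left face within 4 mm of the stop's right face and within 40 mm sideways of its centre (all of step 2 and linear speed of cheese below 0.01 m/s and velocity of joint stop between -0.005 and 0.005 m/s); the robot touches nothing.
It fails at once if the cheese is lifted or tipped (height (world z) of cheese above 0.028 m or angle between cheese's own z axis and vertical above 0.2 rad).
It fails at once if the stop's plate is pinched between the fingers (contact force between each of stop_left, stop_right and the fingers above 1 N).
It fails at once if the steel knob is touched, or the pin pulled up (contact force between knob and the arm above 1 N or contact force between knob and the fingers above 1 N or value of joint pin above 0.009 m).
It fails at once if another thing is moved by more than 15 mm (distance of any of spice_jar, pinch_bowl, bean_can, mug, spoon, oil_bottle, salt_pot from where it was at the start of the episode above 0.015 m).
It also fails if it takes over 72 s, if anything falls off the work surface, if the arm or the gripper's body presses on something with over 40 N, if the wrist force passes 120 N, or if a joint passes its speed limit or range.

### The arm

A 6-joint arm with a two-finger parallel gripper is mounted at the origin on the work surface. World frame = base frame: x ahead of the robot, y to its left, z up, the work surface at z = 0. Lengths are in mm, angles in rad, forces in N, time in s.
With the tool pointing down it reaches from about 350 to 875 mm from the base axis. Payload 4.2 kg.
Tool frame: the origin (TCP) lies at the very end of the fingers, on their centre line; the grasp point (between the pads) lies 19 mm behind it; z points along the fingers, y is the line along which they close (so a half turn about z gives the same grasp; the last joint's range is limited). The gripper opens to 85 mm and grips with 20 to 120 N. Pads are 22 mm wide; open, the fingers measure 114 mm over their backs; the gripper's body (76 mm by 85 mm) begins 54 mm behind the grasp point. The pads swing forward as they close: fully open they stand 13 mm farther back than shut.
Start: joints at [1.398, 0.385, 0.008, 0, -1.194, -0.259], TCP at [261.533, 567.626, 231.312] pointing down, gripper open.
Joint ranges: [-3.14, 3.14], [-1.21, 2.06], [-1.07, 1.41], [-3.16, 2.05], [-2.99, -0.16], [-3.1, 3.1]. Speed limits (rad/s): [2.79, 2.79, 3.14, 3.14, 3.14, 3.14].

### API

Orientations are given as a unit quaternion [x, y, z, w].
In Python, from bench import read_state, get_image, camera_model, job_done gives the robot as it stands.
- The arm moves only by the shell command python3 -m handwheel 'ROWS'. ROWS is JSON, a list of rows, each a list of 7 numbers: the shift along the tool's x, y, z in m, then the turn, a rotation vector about the tool's x, y, z in rad, then the gripper's target within -1 to 1 (fully open at 1, half-way at 0, shut at -1). In form: [[dx, dy, dz, wx, wy, wz, jaw], ...]. A call has 1 to 10 rows; each row is the pose to reach, as a shift and turn from the pose commanded when the call began, along the tool's axes at that moment; what a row does not reach only later rows make up. A row lasts 1/8 s, in which the tool goes at most 62.5 mm and 10.7 degrees, less where a joint would pass 70% of its speed; a pose out of reach is approached as far as the arm can. A call with a gripper value outside its range is refused whole. The fingers move at their own pace and stop on an object; the grip force is fixed at half the most. Time passes only in rows, so rows that repeat a pose let the fingers close. It gives the time, the measured TCP pose, the force, the opening and the grip force at its end, in the units of the state.
- read_state(): the state, without advancing time (a new reading comes with each control period).
- get_image(name): name is "scene" or "side" or "wrist"; returns (picture, depth): 420x560x3 uint8, blue, green, red; 420x560 float32, mm along the optical axis (not along the pixel's ray), 0 where there is no reading.
- camera_model(name): a dict with "K" (3x3 intrinsics, pixels), "rvec" (rotation vector, rad) and "tvec" (3), from world to camera coordinates, as OpenCV has them; the wrist camera has in their place "hand_eye" (4x4, takes a point from camera to tool coordinates, whose origin is the TCP and whose axes are the flange's). Camera axes: x right, y down, z forward; pixel columns grow to the right and rows downward; lengths in mm; the calibration is good to about 2 mm. A picture is of the moment at which its call begins: read the wrist's pose just before it. camera_model takes no time and is no camera call.
- job_done(): hands the job in; it is judged then, once.
The state is a dict: "clock": time; "joints": joint angles; "joint_vel": joint speeds; "joint_efforts": joint torques, N m; "position": TCP position; "ee_rot": TCP orientation; "contact_force": force on the tool from outside, world axes, zero at the start; "wrist_torque": the same for the moment, N m; "gripper_width": finger opening in mm; "grasp_force": force on a finger pad.
Only numpy, scipy, OpenCV 4.12 (cv2) and the standard library are available. Lean on these libraries where they do the work, as an engineer would, in place of code of your own. Each camera call takes 0.05 s, during which the arm holds its last target. There are 200 camera calls.

## Working session

There is one attempt and no reset: what is moved stays moved. The work goes in short steps, Python scripts to look and compute and a shell command to move; the robot and the scene stay as the last step left them, time stands still between calls to the robot, and variables do not carry over. Pictures are saved under pics/ and viewed, at most 10 in all, crops included, and the job is handed in when it is done.

```bash
mkdir -p pics; ls; cat > h.py <<'E'
import numpy as np,cv2
from bench import *
from scipy.spatial.transform import Rotation as R
def cam(n,st=None):
    m=camera_model(n);K=np.array(m["K"],float)
    if "rvec" in m:
        Rm=cv2.Rodrigues(np.array(m["rvec"],float))[0];t=np.array(m["tvec"],float).ravel()
        return K,Rm.T,-Rm.T@t
    H=np.array(m["hand_eye"]);Rt=R.from_quat(st["ee_rot"]).as_matrix()
    return K,Rt@H[:3,:3],Rt@H[:3,3]+np.array(st["position"])
def plane(c,uv,z):
    K,Rw,o=c;uv=np.atleast_2d(uv).astype(float)
    d=np.c_[uv,np.ones(len(uv))]@np.linalg.inv(K).T@Rw.T
    return o+d*((z-o[2])/d[:,2])[:,None]
def cloud(c,dep):
    K,Rw,o=c;v,u=np.mgrid[:dep.shape[0],:dep.shape[1]]
    d=np.stack([(u-K[0,2])/K[0,0],(v-K[1,2])/K[1,1],np.ones(u.shape)],-1)*dep[...,None]
    return d@Rw.T+o
E
python3 - <<'E'
from h import *
s=read_state();print(s)
for n in ("scene","side"):
    im,d=get_image(n);cv2.imwrite(f"pics/{n}0.png",im);np.savez(f"pics/{n}0.npz",im=im,d=d)
    print(n,cam(n)[2],cam(n)[1][:,2])
E
```

```text
pics
{'clock': 0.0, 'joints': array([ 1.39758579e+00,  3.85530038e-01,  6.62834673e-03, -5.17546770e-04,
       -1.19396142e+00, -2.58659004e-01]), 'joint_vel': array([0.00143782, 0.00040912, 0.00097413, 0.000965  , 0.00032263,
       0.00178058]), 'joint_efforts': array([ 4.20751621e-05, -3.92288160e+01,  1.88397771e+01,  4.18619111e+00,
       -4.60400741e-03, -8.42359015e-06]), 'position': array([261.3071805 , 567.11819268, 230.23580397]), 'ee_rot': array([ 9.76755526e-01, -2.14353719e-01, -1.96160821e-04,  1.04272183e-03]), 'contact_force': array([0.05181583, 0.30004635, 0.62184337]), 'wrist_torque': array([-0.01249871,  0.00154669, -0.0774958 ]), 'grasp_force': 0.0, 'gripper_width': 85.43490387938616}
scene [1417.72809709  -75.57943218 1154.24835206] [-0.61848699  0.01109059 -0.78571677]
side [ 152.77546174  786.72831804 1149.61275158] [ 0.28226902 -0.59133058 -0.75541535]
```

View pics/scene0.png

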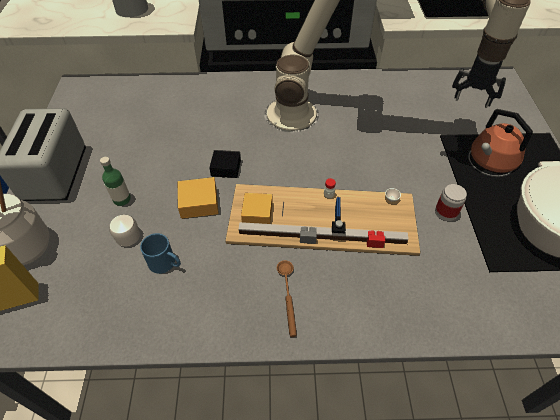

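View pics/side0.png

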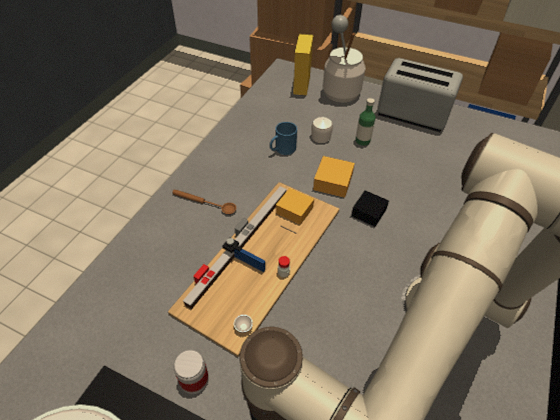

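Scene view: the candidates for the cheese are the yellow block on the board at (257,207), a larger yellow block on the counter at (198,197), a black block at (226,163) and a yellow carton at (10,280). I choose (257,207): it is the smaller yellow block and lies on the board. The stop plate is at (338,210), its knob at (339,224), the red catch at (376,239) and the grey catch at (308,236), so the red catch is on the +y side (robot's left).

```bash
cat > m.py <<'E'
from h import *
def board(P,im):
    hsv=cv2.cvtColor(im,cv2.COLOR_BGR2HSV)
    w=(abs(P[...,2]-18)<5)&(hsv[...,1]>60)&(P[...,0]>250)&(P[...,0]<900)&(abs(P[...,1])<600)
    n,l,s,_=cv2.connectedComponentsWithStats(cv2.morphologyEx(w.astype(np.uint8),cv2.MORPH_CLOSE,np.ones((9,9))))
    k=1+s[1:,4].argmax();return (l==k)
if __name__=="__main__":
  for n in ("scene","side"):
    f=np.load(f"pics/{n}0.npz");im,d=f["im"],f["d"];c=cam(n);P=cloud(c,d)
    b=board(P,im);ct=max(cv2.findContours(b.astype(np.uint8),0,1)[0],key=cv2.contourArea)
    Q=plane(c,ct[:,0],18)[:,:2].astype(np.float32);r=cv2.minAreaRect(Q);box=cv2.boxPoints(r)
    print(n,"board",r)
    hsv=cv2.cvtColor(im,cv2.COLOR_BGR2HSV);h,s_,v=[hsv[...,i].astype(int) for i in range(3)]
    near=(np.hypot(P[...,0]-r[0][0],P[...,1]-r[0][1])<330)
    for nm,mk in dict(cheese=(h>14)&(h<26)&(s_>150)&(P[...,2]>52)&(P[...,2]<75),blue=(h>98)&(h<122)&(s_>120)&(P[...,2]>55),red=((h<6)|(h>174))&(s_>150)&(P[...,2]>40)&(P[...,2]<64)).items():
        N,l,st,ce=cv2.connectedComponentsWithStats((mk&near).astype(np.uint8))
        for k in range(1,N):
            if st[k,4]<15: continue
            p=P[l==k];print(" ",nm,st[k,4],ce[k].round(),np.median(p,0).round(1),p.min(0).round(),p.max(0).round(),cv2.minAreaRect(p[:,:2].astype(np.float32)))
E
python3 m.py; python3 -c "
import cv2
a=cv2.imread('pics/scene0.png')[175:260,215:430];cv2.imwrite('pics/crop1.png',cv2.resize(a,None,fx=3.6,fy=3.6,interpolation=cv2.INTER_CUBIC))"
```

```text
scene board ((506.467529296875, 34.276947021484375), (693.8038940429688, 302.7674255371094), 83.78865051269531)
  cheese 187 [211. 195.] [ 473.7 -278.5   58.6] [ 402. -295.   52.] [ 512. -263.   67.] ((456.8666076660156, -281.02398681640625), (109.552734375, 31.647907257080078), 3.26765775680542)
  cheese 710 [256. 206.] [ 524.9 -133.4   63.1] [ 468. -181.   52.] [572. -86.  72.] ((518.8457641601562, -132.089111328125), (90.14181518554688, 101.2637710571289), 84.11833953857422)
  blue 75 [337. 208.] [545.2 122.7  69.6] [503. 113.  57.] [591. 131.  77.] ((546.7177124023438, 122.19792175292969), (9.262673377990723, 89.14268493652344), 83.68250274658203)
  red 198 [376. 237.] [653.1 229.1  53.3] [619. 204.  40.] [667. 256.  64.] ((643.442138671875, 229.99484252929688), (49.156219482421875, 46.35011672973633), 84.78301239013672)
side board ((532.0159912109375, 39.58624267578125), (685.2021484375, 241.54876708984375), 84.03839874267578)
  cheese 111 [324. 179.] [ 475.9 -271.1   57.4] [ 416. -287.   52.] [ 508. -259.   63.] ((462.58203125, -270.802978515625), (27.837238311767578, 93.87403869628906), 85.81333923339844)
  cheese 663 [294. 203.] [ 518.5 -124.7   61.9] [ 469. -181.   52.] [571. -79.  71.] ((519.9973754882812, -129.8316650390625), (96.5900650024414, 96.37275695800781), 84.19540405273438)
  blue 165 [250. 256.] [546.9 128.5  67.6] [500. 116.  55.] [604. 137.  74.] ((551.9291381835938, 126.29515075683594), (14.203710556030273, 103.08195495605469), 84.06800079345703)
  red 164 [202. 274.] [649.3 239.6  55.2] [623. 205.  41.] [667. 257.  63.] ((643.9050903320312, 232.82098388671875), (50.64242172241211, 44.25539016723633), 83.6513900756836)
  red 34 [210. 273.] [630.3 219.8  45.9] [622. 209.  41.] [639. 230.  52.] ((630.9166870117188, 219.19894409179688), (20.97107696533203, 16.880403518676758), 89.60511779785156)
```

View pics/crop1.png

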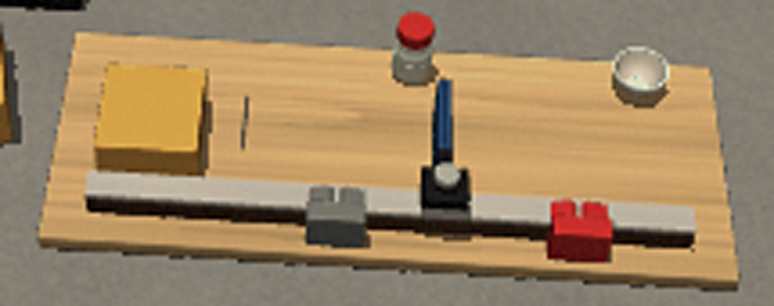

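The crop shows the chosen cheese at (150,125), the stop's blue plate at (442,120), the knob at (446,175) and the red catch at (580,230) on the +y side. The grey catch at (335,215) and the bowl and jar are clear of the lane. The size (about 95 x 95 mm) and top height (63 mm) match, so the choice holds. Next I move above the board with the fingers' closing axis across the lane and look from near.

```bash
cat >> h.py <<'E'
def go(p,yaw,s=None):
    """shift/turn in tool axes to TCP p (mm), tool x at yaw, pointing straight down"""
    s=s or read_state();A=R.from_quat(s["ee_rot"])
    T=R.from_matrix([[np.cos(yaw),np.sin(yaw),0],[np.sin(yaw),-np.cos(yaw),0],[0,0,-1]])
    print("shift",(A.inv().apply(np.array(p)-s["position"])/1000).round(4),"turn",(A.inv()*T).as_rotvec().round(4))
E
python3 - <<'E'
from h import *
print(np.round(camera_model("wrist")["hand_eye"],3),camera_model("wrist")["K"])
go([520,40,400],-1.678); go([520,40,400],1.464)
E
```

```text
[[-1.0000e-03 -9.4500e-01 -3.2600e-01  8.3786e+01]
 [ 1.0000e+00 -1.0000e-03 -0.0000e+00  1.4900e-01]
 [-0.0000e+00 -3.2600e-01  9.4500e-01 -1.4314e+02]
 [ 0.0000e+00  0.0000e+00  0.0000e+00  1.0000e+00]] [[291.67046719   0.         283.52378063]
 [  0.         291.67046719 210.64245474]
 [  0.           0.           1.        ]]
shift [ 0.4556  0.3708 -0.1689] turn [ 0.0016 -0.0014  1.246 ]
shift [ 0.4556  0.3708 -0.1689] turn [ 1.500e-03  1.800e-03 -1.896e+00]
```

```bash
python3 -m handwheel '[[0.05,0.04,-0.02,0,0,0.18,1],[0.1,0.08,-0.04,0,0,0.36,1],[0.15,0.12,-0.06,0,0,0.54,0],[0.2,0.16,-0.08,0,0,0.72,0],[0.25,0.2,-0.1,0,0,0.9,0],[0.3,0.245,-0.12,0,0,1.08,0],[0.35,0.285,-0.14,0,0,1.246,0],[0.4,0.33,-0.155,0,0,1.246,0],[0.4556,0.3708,-0.1689,0,0,1.246,0],[0.4556,0.3708,-0.1689,0,0,1.246,0]]'
python3 -m handwheel '[[0,0,0,0,0,0,0],[0,0,0,0,0,0,0]]'
python3 - <<'E'
from h import *
s=read_state();im,d=get_image("wrist");cv2.imwrite("pics/w1.png",im);np.savez("pics/w1.npz",im=im,d=d,pos=s["position"],rot=s["ee_rot"])
print(s["position"],s["ee_rot"],s["joints"],s["gripper_width"],s["contact_force"])
E
```

```text
clock: 1.35
position: [520.6, 38.0, 400.5]
ee_rot: [-0.668, 0.744, 0.0, 0.0]
contact_force: [0.4, 0.4, 0.2]
gripper_width: 42.7
grasp_force: 0.0
clock: 1.6
position: [519.8, 40.2, 399.5]
ee_rot: [-0.668, 0.744, 0.001, -0.001]
contact_force: [-0.3, 0.2, -0.8]
gripper_width: 42.6
grasp_force: 0.0
[519.79358426  40.23132451 399.49062182] [-6.68096961e-01  7.44073864e-01  5.09709297e-04 -5.25327281e-04] [ 3.88408400e-01  1.34140731e-01  7.92575823e-02 -6.07238203e-04
 -1.51724563e+00 -4.95874843e-01] 42.64206410618252 [-0.32122007  0.21474465 -0.7869951 ]
```

View pics/w1.png

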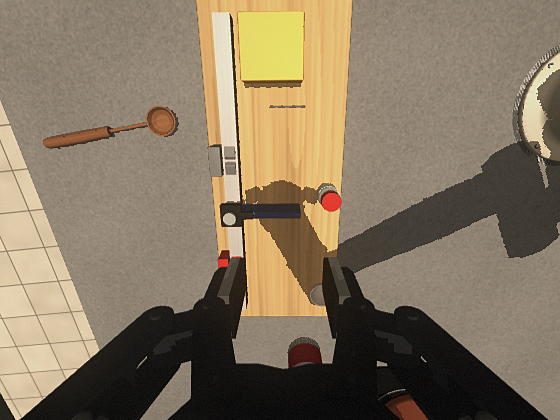

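The wrist view shows the cheese at (271,47), the stop's plate at (270,211), its knob at (230,218), the jar at (330,199) and the red catch partly behind a finger at (225,260). The line at (287,106) is only a mark on the board.

```bash
cat > mw.py <<'E'
from h import *
import sys
f=np.load(sys.argv[1]);im,d=f["im"],f["d"];c=cam("wrist",dict(position=f["pos"],ee_rot=f["rot"]));P=cloud(c,d)
hsv=cv2.cvtColor(im,cv2.COLOR_BGR2HSV);h,s_,v=[hsv[...,i].astype(int) for i in range(3)]
Z=P[...,2];print("medZ counter",np.median(Z[200:240,450:480]).round(1))
def rect(nm,mk,z,mn=25):
    N,l,st,ce=cv2.connectedComponentsWithStats(mk.astype(np.uint8))
    for k in range(1,N):
        if st[k,4]<mn: continue
        ct=max(cv2.findContours((l==k).astype(np.uint8),0,1)[0],key=len)[:,0]
        r=cv2.minAreaRect(plane(c,ct,z)[:,:2].astype(np.float32))
        print(nm,st[k,4],ce[k].round(),"z",np.median(Z[l==k]).round(1),np.round(r[0],1),np.round(r[1],1),round(r[2],2))
rect("cheese",(h>20)&(h<35)&(s_>110)&(Z>55)&(Z<75),63,300)
rect("blue",(h>95)&(h<125)&(s_>80)&(Z>62)&(Z<78),70)
rect("rail",(s_<40)&(v>120)&(Z>38)&(Z<52),45,200)
rect("knob",(s_<40)&(v>120)&(Z>80)&(Z<100),89,20)
rect("red",((h<6)|(h>174))&(s_>120)&(Z>38)&(Z<72),58,10)
E
python3 mw.py pics/w1.npz
```

```text
medZ counter 0.5
cheese 4325 [271.  45.] z 63.5 [ 518.6 -133. ] [87.6 93. ] 83.79
rail 1610 [224.  65.] z 45.4 [596.5 -98.2] [181.   25.2] 83.98
red 131 [223. 260.] z 57.4 [650.2 208.4] [28.5 20.5] 79.58
red 385 [304. 357.] z 54.6 [521.7 453.6] [71.1 43.3] 5.49
```

```bash
cat >> h.py <<'E'
ex=np.array([.9945,-.105]);ey=np.array([.105,.9945])
def bp(x,b,z): q=(525.5+x)*ex+b*ey; return [q[0],q[1],z]
def where(s=None):
    s=s or read_state();q=s["position"][:2];f=s["contact_force"]
    print("t",round(s["clock"],2),"x",(q@ex-525.5).round(1),"b",(q@ey).round(1),"z",s["position"][2].round(1),"F along b",(f[:2]@ey).round(1),"across",(f[:2]@ex).round(1),"Fz",f[2].round(1))
E
python3 - <<'E'
from h import *
go(bp(5,120,35),-1.6758)
E
```

```text
shift [-0.025  -0.0185  0.3646] turn [ 0.0013 -0.0001 -0.0013]
```

```bash
python3 -m handwheel '[[-0.012,-0.009,0.05,0,0,0,-1],[-0.025,-0.0185,0.1,0,0,0,-1],[-0.025,-0.0185,0.15,0,0,0,-1],[-0.025,-0.0185,0.2,0,0,0,-1],[-0.025,-0.0185,0.25,0,0,0,-1],[-0.025,-0.0185,0.3,0,0,0,-1],[-0.025,-0.0185,0.345,0,0,0,-1],[-0.025,-0.0185,0.3646,0,0,0,-1],[-0.025,-0.0185,0.3646,0,0,0,-1],[-0.025,-0.0185,0.3646,0,0,0,-1]]'
python3 - <<'E'
from h import *
where();print(read_state()["ee_rot"])
for n in("scene",):
    im,d=get_image(n);cv2.imwrite("pics/s1.png",cv2.resize(im[150:290,200:440],None,fx=3.2,fy=3.2))
E
```

```text
clock: 2.9
position: [541.8, 64.1, 36.6]
ee_rot: [-0.669, 0.743, -0.0, 0.001]
contact_force: [-0.8, -0.0, 0.3]
gripper_width: 0.3
grasp_force: 0.0
t 2.9 x 6.5 b 120.7 z 36.6 F along b -0.1 across -0.8 Fz 0.3
[-6.68955091e-01  7.43302260e-01 -3.96297559e-04  8.24603899e-04]
```

View pics/s1.png

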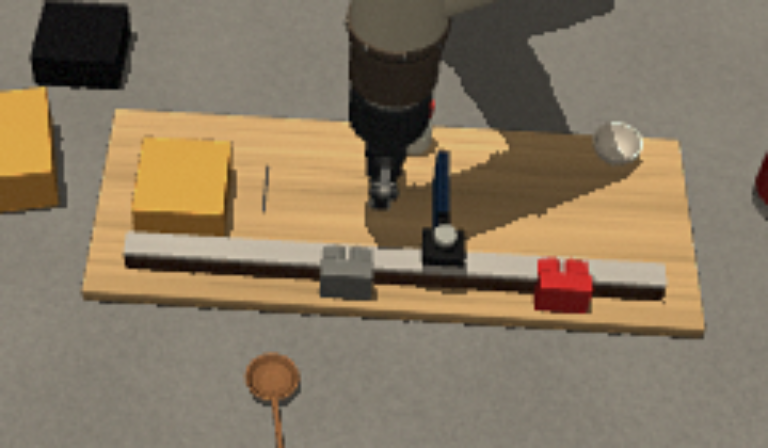

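The shut fingers stand in the lane between the cheese and the stop, at (383,190) in the crop, clear of the jar. I approach the plate and push.

```bash
python3 -m handwheel '[[-0.015,0,0,0,0,0,-1],[-0.03,0,0,0,0,0,-1],[-0.038,0,0,0,0,0,-1],[-0.044,0,0,0,0,0,-1],[-0.05,0,0,0,0,0,-1],[-0.055,0,0,0,0,0,-1],[-0.06,0,0,0,0,0,-1],[-0.06,0,0,0,0,0,-1]]' | head -2; python3 -c "
from h import *
where()"
python3 -m handwheel '[[-0.007,0,0,0,0,0,-1],[-0.014,0,0,0,0,0,-1],[-0.021,0,0,0,0,0,-1],[-0.028,0,0,0,0,0,-1],[-0.035,0,0,0,0,0,-1],[-0.042,0,0,0,0,0,-1],[-0.049,0,0,0,0,0,-1],[-0.056,0,0,0,0,0,-1],[-0.06,0,0,0,0,0,-1]]' | head -2; python3 -c "
from h import *
where()"
```

```text
clock: 3.95
position: [547.8, 123.3, 35.5]
t 3.95 x 6.3 b 180.1 z 35.5 F along b 0.5 across -0.1 Fz 0.1
clock: 5.08
position: [553.5, 181.9, 35.4]
t 5.08 x 5.9 b 239.0 z 35.4 F along b -5.4 across 1.6 Fz 1.0
```

```bash
cat > ms.py <<'E'
from h import *
def run(n):
    im,d=get_image(n);c=cam(n);P=cloud(c,d)
    hsv=cv2.cvtColor(im,cv2.COLOR_BGR2HSV);h,s,v=[hsv[...,i].astype(int) for i in range(3)]
    x=P[...,:2]@ex-525.5;b=P[...,:2]@ey;Z=P[...,2]
    lane=(x>-60)&(x<100)&(b>-250)&(b<360)
    for nm,mk,z in (("blue",(h>98)&(h<122)&(s>100)&(Z>50)&(Z<80)&lane,70),("black",(v<60)&(x>45)&(Z>58)&(Z<80)&lane,74),("knob",(s<50)&(v>100)&(x>55)&(Z>78)&(Z<98)&lane,89),("red",((h<6)|(h>174))&(s>120)&(Z>38)&(x>55)&lane,58),("cheese",(h>14)&(h<35)&(s>110)&(Z>56)&(Z<75)&lane,63)):
        l=cv2.connectedComponentsWithStats(mk.astype(np.uint8));
        if l[0]<2: print(n,nm,"-");continue
        k=1+l[2][1:,4].argmax();ct=max(cv2.findContours((l[1]==k).astype(np.uint8),0,1)[0],key=len)[:,0]
        q=plane(c,ct,z)[:,:2];qx,qb=q@ex-525.5,q@ey;r=cv2.minAreaRect(q.astype(np.float32))
        print(n,nm,l[2][k,4],"x",qx.min().round(1),qx.max().round(1),"b",qb.min().round(1),qb.max().round(1),"mid",((qb.min()+qb.max())/2).round(1),"rot",round(r[2],1))
    return im
if __name__=="__main__":
    for n in("scene","side"): run(n)
E
python3 ms.py
```

```text
scene blue 22 x 23.3 51.6 b 247.4 260.6 mid 254.0 rot 81.9
scene black 114 x 60.3 103.4 b 236.4 275.8 mid 256.1 rot 88.4
scene knob 33 x 69.0 88.2 b 246.9 264.8 mid 255.9 rot 32.7
scene red 92 x 73.9 102.6 b 271.4 319.6 mid 295.5 rot 81.3
scene cheese 679 x -43.3 57.8 b -121.6 -31.6 mid -76.6 rot 84.4
side blue 2 x 54.3 56.3 b 267.8 270.5 mid 269.1 rot 120.4
side black 86 x 52.4 93.6 b 251.8 283.0 mid 267.4 rot 76.3
side knob 36 x 68.4 89.2 b 249.8 268.4 mid 259.1 rot 30.6
side red 163 x 63.1 100.5 b 273.1 332.8 mid 302.9 rot 85.3
side cheese 41 x 43.1 52.1 b -117.4 -33.2 mid -75.3 rot 79.1
```

```bash
w(){ python3 -c "
from h import *
where()"; }
python3 -m handwheel '[[-0.004,0,0,0,0,0,-1],[-0.008,0,0,0,0,0,-1],[-0.012,0,0,0,0,0,-1],[-0.014,0,0,0,0,0,-1],[-0.016,0,0,0,0,0,-1]]' >/dev/null; w
python3 -m handwheel '[[-0.002,0,0,0,0,0,-1],[-0.004,0,0,0,0,0,-1]]' >/dev/null; w
python3 -m handwheel '[[-0.002,0,0,0,0,0,-1],[-0.004,0,0,0,0,0,-1]]' >/dev/null; w
python3 -m handwheel '[[-0.002,0,0,0,0,0,-1],[-0.004,0,0,0,0,0,-1]]' >/dev/null; w
python3 -m handwheel '[[-0.002,0,0,0,0,0,-1],[-0.004,0,0,0,0,0,-1]]' >/dev/null; w
python3 -m handwheel '[[-0.001,0,0,0,0,0,-1],[-0.002,0,0,0,0,0,-1]]' >/dev/null; w
```

```text
t 5.8 x 6.3 b 255.2 z 35.5 F along b -3.8 across 1.4 Fz -0.4
t 6.05 x 6.2 b 258.4 z 35.5 F along b -5.9 across 2.8 Fz 0.8
t 6.3 x 6.2 b 262.2 z 35.5 F along b -6.5 across 3.1 Fz 1.2
t 6.55 x 6.2 b 266.1 z 35.5 F along b -8.0 across 1.9 Fz 1.1
t 6.8 x 6.2 b 270.6 z 35.5 F along b -4.2 across 1.7 Fz 0.7
t 7.05 x 6.3 b 273.8 z 35.5 F along b -2.8 across 0.7 Fz -0.1
```

```bash
w(){ python3 -c "
from h import *
where()"; }
for i in 1; do :; done
python3 -m handwheel '[[-0.001,0,0,0,0,0,-1],[-0.002,0,0,0,0,0,-1]]' >/dev/null; w
python3 -m handwheel '[[-0.001,0,0,0,0,0,-1],[-0.001,0,0,0,0,0,-1]]' >/dev/null; w
python3 -m handwheel '[[-0.001,0,0,0,0,0,-1],[-0.001,0,0,0,0,0,-1]]' >/dev/null; w
python3 -m handwheel '[[-0.001,0,0,0,0,0,-1],[-0.001,0,0,0,0,0,-1]]' >/dev/null; w
```

```text
t 7.3 x 6.3 b 276.4 z 35.6 F along b -0.4 across 0.1 Fz -0.2
t 7.55 x 6.6 b 277.2 z 35.8 F along b -0.5 across -0.3 Fz -0.2
t 7.8 x 6.5 b 277.7 z 35.7 F along b 0.1 across -0.0 Fz 0.2
t 8.05 x 6.4 b 278.6 z 35.6 F along b -0.5 across 1.1 Fz -0.0
```

```bash
python3 -m handwheel '[[-0.001,0,0,0,0,0,-1],[-0.002,0,0,0,0,0,-1],[-0.002,0,0,0,0,0,-1]]' >/dev/null; python3 - <<'E'
from h import *
from ms import run
where()
im=run("scene");cv2.imwrite("pics/s2.png",cv2.resize(im[170:270,290:430],None,fx=5,fy=5,interpolation=cv2.INTER_CUBIC))
E
```

```text
t 8.43 x 6.4 b 279.9 z 35.6 F along b -3.3 across 0.8 Fz -0.2
scene blue 24 x 28.1 56.5 b 283.6 300.2 mid 291.9 rot 75.0
scene black 142 x 43.0 104.6 b 275.1 315.6 mid 295.4 rot 81.4
scene knob 32 x 66.0 88.5 b 288.3 306.3 mid 297.3 rot 28.5
scene red 52 x 78.4 108.9 b 268.1 319.6 mid 293.9 rot 2.5
scene cheese 685 x -43.3 57.6 b -121.6 -31.6 mid -76.6 rot 84.2
```

View pics/s2.png

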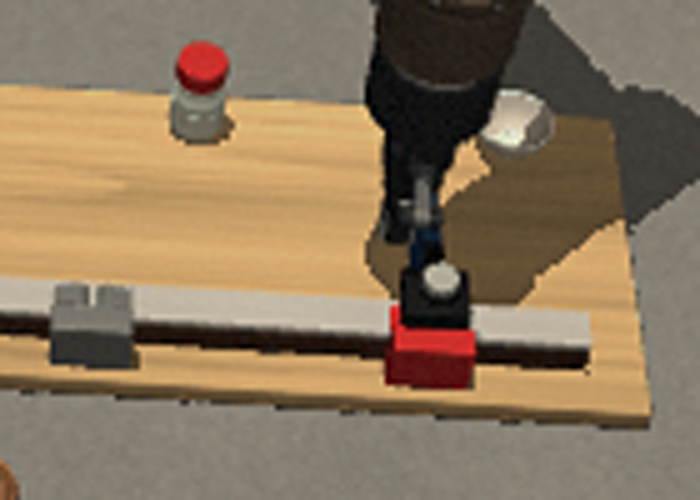

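```bash
w(){ python3 -c "
from h import *
where()"; }
python3 -m handwheel '[[-0.0005,0,0,0,0,0,-1],[-0.001,0,0,0,0,0,-1]]' >/dev/null; w
python3 -m handwheel '[[-0.0005,0,0,0,0,0,-1],[-0.0005,0,0,0,0,0,-1]]' >/dev/null; w
```

```text
t 8.72 x 6.3 b 280.1 z 35.6 F along b -6.6 across 1.4 Fz 1.6
t 8.97 x 6.3 b 280.2 z 35.6 F along b -7.3 across 1.8 Fz 1.8
```

The force rises with no motion, so the pin is seated. I back off, lift, and go round behind the cheese.

```bash
python3 -m handwheel '[[0.02,0,0,0,0,0,-1],[0.03,0,-0.03,0,0,0,-1],[0.05,0,-0.075,0,0,0,-1],[0.1,0,-0.075,0,0,0,0],[0.155,0,-0.075,0,0,0,0],[0.21,0,-0.075,0,0,0,0],[0.265,0,-0.075,0,0,0,0],[0.32,0,-0.075,0,0,0,0],[0.375,0,-0.075,0,0,0,0],[0.42,0,-0.075,0,0,0,0]]' >/dev/null
python3 -m handwheel '[[0.01,0,0,0,0,0,0],[0.018,0,0,0,0,0,0],[0.018,0,0,0,0,0,0]]'|head -2
python3 - <<'E'
from h import *
where();go(bp(4,-156,32),-1.6758)
s=read_state();im,d=get_image("wrist");np.savez("pics/w2.npz",im=im,d=d,pos=s["position"],rot=s["ee_rot"])
from ms import run
run("scene");run("side")
E
```

```text
clock: 10.6
position: [511.9, -210.4, 110.6]
t 10.6 x 5.7 b -155.5 z 110.6 F along b -0.8 across 0.1 Fz 0.7
shift [0.0005 0.0017 0.0786] turn [-0.0003  0.0003 -0.0016]
scene blue 89 x -40.2 44.4 b 286.8 301.5 mid 294.1 rot 84.7
scene black 133 x 46.9 104.6 b 275.1 315.4 mid 295.2 rot 81.4
scene knob 31 x 66.0 88.5 b 288.3 306.3 mid 297.3 rot 31.9
scene red 53 x 78.4 101.3 b 271.4 319.6 mid 295.5 rot 88.4
scene cheese 679 x -43.3 58.7 b -121.6 -31.6 mid -76.6 rot 84.4
side blue 191 x -47.2 41.5 b 293.0 314.4 mid 303.7 rot 84.0
side black 138 x 40.1 92.4 b 280.0 322.2 mid 301.1 rot 25.9
side knob 36 x 67.1 85.2 b 288.1 308.8 mid 298.4 rot 25.9
side red 30 x 85.6 102.9 b 294.8 332.8 mid 313.8 rot 26.6
side cheese 628 x -46.3 52.5 b -119.1 -24.9 mid -72.0 rot 84.3
```

```bash
w(){ python3 -c "
from h import *
where()"; }
python3 -m handwheel '[[0,0.001,0.03,0,0,0,0],[0,0.0017,0.06,0,0,0,0],[0,0.0017,0.0786,0,0,0,0],[0,0.0017,0.0786,0,0,0,0],[-0.008,0.0017,0.0786,0,0,0,0],[-0.015,0.0017,0.0786,0,0,0,0],[-0.022,0.0017,0.0786,0,0,0,0],[-0.028,0.0017,0.0786,0,0,0,0],[-0.034,0.0017,0.0786,0,0,0,0],[-0.04,0.0017,0.0786,0,0,0,0]]' >/dev/null; w
python3 ms.py | grep cheese
python3 -m handwheel '[[-0.007,0,0,0,0,0,0],[-0.014,0,0,0,0,0,0],[-0.021,0,0,0,0,0,0],[-0.028,0,0,0,0,0,0],[-0.035,0,0,0,0,0,0],[-0.042,0,0,0,0,0,0],[-0.049,0,0,0,0,0,0],[-0.056,0,0,0,0,0,0],[-0.063,0,0,0,0,0,0],[-0.07,0,0,0,0,0,0]]' >/dev/null; w
python3 ms.py | grep cheese
```

```text
t 12.0 x 4.6 b -116.3 z 32.8 F along b -5.5 across 0.5 Fz 4.4
scene cheese 692 x -42.8 61.0 b -105.1 -14.9 mid -60.0 rot 83.9
side cheese 642 x -43.7 52.6 b -109.9 -5.9 mid -57.9 rot 85.0
t 13.35 x 4.1 b -46.4 z 32.4 F along b -5.0 across -0.1 Fz 3.8
scene cheese 685 x -43.0 57.9 b -35.1 54.7 mid 9.8 rot 83.9
side cheese 668 x -45.2 52.6 b -38.0 63.2 mid 12.6 rot 83.5
```

```bash
w(){ python3 -c "
from h import *
where()"; }
python3 -m handwheel '[[-0.007,0,0,0,0,0,0],[-0.014,0,0,0,0,0,0],[-0.021,0,0,0,0,0,0],[-0.028,0,0,0,0,0,0],[-0.035,0,0,0,0,0,0],[-0.042,0,0,0,0,0,0],[-0.049,0,0,0,0,0,0],[-0.056,0,0,0,0,0,0],[-0.063,0,0,0,0,0,0],[-0.07,0,0,0,0,0,0]]' >/dev/null; w
python3 -m handwheel '[[-0.007,0,0,0,0,0,0],[-0.014,0,0,0,0,0,0],[-0.021,0,0,0,0,0,0],[-0.028,0,0,0,0,0,0],[-0.035,0,0,0,0,0,0],[-0.042,0,0,0,0,0,0],[-0.049,0,0,0,0,0,0],[-0.056,0,0,0,0,0,0],[-0.063,0,0,0,0,0,0],[-0.07,0,0,0,0,0,0]]' >/dev/null; w
python3 -m handwheel '[[-0.007,0,0,0,0,0,0],[-0.014,0,0,0,0,0,0],[-0.021,0,0,0,0,0,0],[-0.028,0,0,0,0,0,0],[-0.035,0,0,0,0,0,0],[-0.042,0,0,0,0,0,0],[-0.049,0,0,0,0,0,0],[-0.056,0,0,0,0,0,0],[-0.063,0,0,0,0,0,0],[-0.07,0,0,0,0,0,0]]' >/dev/null; w
python3 ms.py
python3 -m handwheel '[[-0.005,0,0,0,0,0,0],[-0.01,0,0,0,0,0,0],[-0.014,0,0,0,0,0,0],[-0.017,0,0,0,0,0,0],[-0.019,0,0,0,0,0,0]]' >/dev/null; w
```

```text
t 14.7 x 3.9 b 24.3 z 32.0 F along b -6.2 across 0.0 Fz 3.5
t 15.95 x 3.6 b 94.0 z 32.0 F along b -5.8 across -0.1 Fz 4.7
t 17.2 x 3.4 b 163.6 z 32.0 F along b -7.1 across 1.0 Fz 4.9
scene blue 93 x -40.2 44.7 b 286.6 302.2 mid 294.4 rot 81.3
scene black 134 x 46.9 104.6 b 275.1 315.4 mid 295.2 rot 81.4
scene knob 31 x 66.0 88.5 b 288.3 306.3 mid 297.3 rot 31.9
scene red 51 x 78.6 101.3 b 271.4 319.6 mid 295.5 rot 88.4
scene cheese 648 x -43.6 58.3 b 174.8 264.1 mid 219.5 rot 83.9
side blue 195 x -47.7 41.5 b 293.0 315.3 mid 304.1 rot 84.0
side black 139 x 38.1 92.4 b 280.0 322.3 mid 301.1 rot 30.6
side knob 36 x 67.1 85.2 b 288.1 308.8 mid 298.4 rot 25.9
side red 51 x 63.1 102.9 b 294.8 330.2 mid 312.5 rot 55.3
side cheese 389 x -45.7 51.9 b 212.0 271.5 mid 241.8 rot 85.2
t 17.93 x 4.3 b 183.4 z 31.7 F along b -1.6 across -0.5 Fz 0.2
```

```bash
w(){ python3 -c "
from h import *
where()"; }
python3 -m handwheel '[[-0.001,0,0,0,0,0,0],[-0.002,0,0,0,0,0,0]]' >/dev/null; w
python3 -m handwheel '[[-0.001,0,0,0,0,0,0],[-0.002,0,0,0,0,0,0]]' >/dev/null; w
python3 -m handwheel '[[-0.001,0,0,0,0,0,0],[-0.0015,0,0,0,0,0,0]]' >/dev/null; w
```

```text
t 18.18 x 4.4 b 185.2 z 31.7 F along b -2.0 across 0.6 Fz -1.2
t 18.43 x 4.5 b 187.2 z 31.9 F along b -2.0 across -0.2 Fz -1.9
t 18.68 x 4.5 b 188.6 z 32.0 F along b -1.6 across -0.7 Fz -2.4
```

```bash
w(){ python3 -c "
from h import *
where()"; }
python3 -m handwheel '[[-0.0005,0,0,0,0,0,0],[-0.001,0,0,0,0,0,0]]' >/dev/null; w
python3 -m handwheel '[[-0.0005,0,0,0,0,0,0],[-0.001,0,0,0,0,0,0]]' >/dev/null; w
python3 -m handwheel '[[-0.0005,0,0,0,0,0,0],[-0.0005,0,0,0,0,0,0]]' >/dev/null; w
python3 ms.py
```

```text
t 18.93 x 4.5 b 189.6 z 32.0 F along b -0.8 across 1.0 Fz -2.2
t 19.18 x 4.5 b 189.8 z 32.0 F along b -6.5 across 2.6 Fz -0.7
t 19.43 x 4.5 b 189.9 z 32.1 F along b -5.7 across 0.6 Fz -0.9
scene blue 76 x -40.2 48.3 b 290.0 301.7 mid 295.9 rot 83.9
scene black 132 x 43.2 104.6 b 275.1 315.6 mid 295.4 rot 81.4
scene knob 31 x 66.0 88.5 b 288.3 306.3 mid 297.3 rot 31.9
scene red 55 x 78.4 105.2 b 268.3 319.6 mid 293.9 rot 88.4
scene cheese 639 x -42.6 59.3 b 199.5 291.1 mid 245.3 rot 83.2
side blue 206 x -47.7 55.4 b 293.0 313.9 mid 303.5 rot 84.4
side black 137 x 44.0 92.4 b 280.0 322.3 mid 301.1 rot 46.2
side knob 38 x 67.1 85.8 b 288.1 308.8 mid 298.4 rot 25.9
side red 56 x 62.7 102.9 b 294.8 332.8 mid 313.8 rot 55.3
side cheese 317 x -44.1 52.7 b 230.8 290.6 mid 260.7 rot 82.4
```

The fingers met resistance at b = 189.9 mm (predicted 190.2), with no motion as the force rose. The stop has not moved. I hold briefly, then back off and lift.

```bash
python3 -m handwheel '[[0,0,0,0,0,0,0],[0,0,0,0,0,0,0],[0.003,0,0,0,0,0,0],[0.015,0,0,0,0,0,0],[0.04,0,0,0,0,0,0],[0.06,0,-0.04,0,0,0,0],[0.06,0,-0.1,0,0,0,0],[0.06,0,-0.16,0,0,0,0],[0.06,0,-0.2,0,0,0,0],[0.06,0,-0.2,0,0,0,0]]' >/dev/null
python3 -m handwheel '[[0,0,0,0,0,0,0],[0,0,0,0,0,0,0],[0,0,0,0,0,0,0]]' >/dev/null
python3 - <<'E'
from h import *
from ms import run
where();run("scene");run("side")
s=read_state();im,d=get_image("wrist");np.savez("pics/w3.npz",im=im,d=d,pos=s["position"],rot=s["ee_rot"]);cv2.imwrite("pics/w3.png",im)
E
```

```text
t 21.15 x 4.0 b 130.9 z 230.7 F along b -0.3 across -0.0 Fz -0.0
scene blue 78 x -40.2 52.2 b 289.9 302.2 mid 296.0 rot 83.8
scene black 133 x 46.6 104.6 b 275.1 315.6 mid 295.4 rot 81.4
scene knob 30 x 66.0 88.5 b 288.3 306.3 mid 297.3 rot 31.9
scene red 51 x 78.4 101.2 b 271.6 319.6 mid 295.6 rot 81.6
scene cheese 707 x -42.6 59.3 b 199.5 290.3 mid 244.9 rot 83.5
side blue 203 x -48.9 53.0 b 293.0 315.6 mid 304.3 rot 84.3
side black 139 x 38.1 92.4 b 280.0 322.2 mid 301.1 rot 18.6
side knob 38 x 67.1 85.8 b 288.1 308.8 mid 298.4 rot 25.9
side red 54 x 63.1 102.9 b 294.8 331.6 mid 313.2 rot 53.6
side cheese 836 x -43.6 52.7 b 203.4 290.6 mid 247.0 rot 83.9
```

View pics/w3.png

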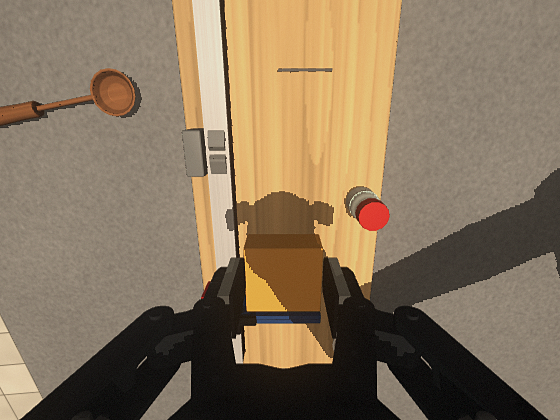

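The wrist view shows the cheese at (283,275) square against the blue plate at (288,317), with the hand clear and the jar at (370,210) where it was. The measured gap is about 0–1 mm and the tilt under 0.02 rad.

```bash
python3 -c "
from bench import *
print(job_done())"
```

```text
the job is handed in; nothing more can be done
None
```

I handed the job in at about 21 s: by my measurements the stop's pin is seated in the red notch, the cheese lies flat against the stop within about 1 mm, and the hand is clear; the hand-in call gave no verdict.

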